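# Find the radius leaf that fits the tube

## Robot

A 6-joint arm with a two-finger parallel gripper is mounted at the origin on the work surface; the furniture and walls round the work are solid. World frame = base frame: x ahead of the robot, y to its left, z up, the work surface at z = 0. Lengths are in m, angles in rad, forces in N, time in s.
With the tool pointing down it reaches from about 0.25 to 0.775 m from the base axis. Payload 4 kg.
Tool frame: the origin (TCP) lies midway between the tips of the shut fingers; the grasp point (between the pads) lies 19 mm behind it (robot.tcp_to_grasp is the distance from the TCP to the grasp point, in m); z points along the fingers, y is the line along which they close (so a half turn about z gives the same grasp; the last joint's range is limited). The gripper opens to 94 mm and grips with 3 to 60 N. Pads are 16 mm wide; open, the fingers measure 119 mm over their backs; the gripper's body (75 mm by 177 mm) begins 78 mm behind the grasp point.
Start: joints at [-1.28, 0.087, 1.371, -0, 1.684, -0.103], TCP at [0.211, -0.508, 0.206] pointing down, gripper open.
Joint ranges: [-3.1, 3.1], [-0.76, 2.03], [0.27, 2.55], [-1.08, 4.22], [0.17, 2.65], [-2.57, 2.57]. Speed limits (rad/s): [2.79, 2.79, 3.14, 3.14, 3.14, 3.14].

## Interface

Orientations are given as [roll, pitch, yaw] about the fixed x, y, z axes, in that order (R = Rz(yaw) Ry(pitch) Rx(roll)).
In Python, from bench import robot, viewer gives the robot as it stands. The module is installed in compiled form; this text tells all that it offers.
- The arm moves only by the shell command python3 -m handwheel 'ROWS' [OPENING]. ROWS is JSON, a list of rows, each a list of 6 numbers: the shift along the tool's x, y, z in units of 0.2 m (1.0 is 0.2 m), then the turn, a rotation vector about the tool's x, y, z in units of 30 degrees (1.0 is 30 degrees). In form: [[x, y, z, wx, wy, wz], ...]. A call has 1 to 10 rows; each row is the pose to reach, as a shift and turn from the pose commanded when the call began, along the tool's axes at that moment; what a row does not reach only later rows make up. A row lasts 1/12 s, in which the tool goes at most 41.7 mm and 7.16 degrees, less where a joint would pass 70% of its speed; a pose out of reach is approached as far as the arm can. A call with a number of a shift or a turn outside -1 to 1 is refused whole. A call with a gripper value outside its range is refused whole. OPENING is the gripper's target within -1 to 1 (shut at 1, half-way at 0, fully open at -1), set as the call begins (- or left out, the last holds). The fingers move at their own pace and stop on an object; the grip force is fixed at half the most. Time passes only in rows, so rows that repeat a pose let the fingers close. It gives the time, the measured TCP pose, the force, the opening and the grip force at its end, in the units of the state.
- robot.get_obs(): the state, without advancing time (a new reading comes with each control period).
- viewer.snapshot(name): name is "scene" or "top" or "wrist"; returns the picture (400x640x3 uint8, red, green, blue); there is no depth.
- viewer.calibration(name): a dict with "fx", "fy", "cx", "cy" (pixels), "k1" (the pictures are not rectified: a ray, as slopes to the right and down, at radius r is drawn at 1 + k1 r^2 times it, then the intrinsics apply), "R" (3x3) and "t" (3): a world point X has camera coordinates R X + t. Camera axes: x right, y down, z forward; pixel columns grow to the right and rows downward; lengths in m; the calibration is good to about 2 mm. A picture is of the moment at which its call begins: read the wrist's pose just before it. calibration takes no time and is no camera call; for the wrist camera it gives the pose at the moment of the call.
- robot.close_job(): hands the job in; it is judged then, once.
The state is a dict: "time": time; "joint_positions": joint angles; "qvel": joint speeds; "joint_torque": joint torques, N m; "tool_pos": TCP position; "ee_rot": TCP orientation; "wrist_force": force on the tool from outside, world axes, zero at the start; "wrist_torque": the same for the moment, N m; "width": finger opening in m; "finger_force": force on a finger pad.
Only numpy, scipy, OpenCV 4.12 (cv2) and the standard library are available. Lean on these libraries where they do the work, as an engineer would, in place of code of your own. Each camera call takes 0.05 s, during which the arm holds its last target. There are 200 camera calls.

## Task

Find the radius leaf (blue, yellow or red) that fits the green tube lying in the sprung orange cradle: touch leaves to the tube from above, notch down, until you have the one that sits fully down without a gap and without rocking. Press that leaf squarely down until the cradle just gives, about 2 mm, never so hard that it bottoms, hold it so for a full second, then let go and leave it sitting squarely upright on the middle of the tube. The other two leaves must end up standing upright on the table, and the duck and the clay pot are to be left where they are.

Things in the scene. Friction and masses are not known exactly. Their poses are not given: they have to be found in the camera images.
- cradle: orange sprung cradle with a green tube lying in it. Origin: middle of the cradle at the height of the tube's axis, 70 mm above the table; x along the tube, y across it, z up. Held up by springs: starts to sink at about 3 N of push, then 1 mm per 4 N, bottoms at 6 mm (over 25 N is too hard). Its end blocks stand 42 to 54 mm from the middle along x, tops 3 mm above the axis.
- tube_mid (a point): middle of the place for the tube to be gauged, same point as the cradle's origin. The tube is 80 mm long; its radius is 20, 24 or 28 mm (not told which), its axis is always at this height. It lies loose on rubber-lined slots, with play: up to 6.5 mm off this point across (either way, not told, only to be felt) and 2 mm along. It cannot roll.
- rack (a point): midway between the two parked green tubes (not wanted), at axis height, on the same wooden board (136 x 256 x 12 mm). They lie parallel to the tube in the cradle, 80 and 160 mm to the cradle's +y side.
- leaf_small_grip (a point): blue radius leaf, 20 mm: plate 24 mm thick (x), 64 mm wide (y), 72 mm high, standing on two feet; concave notch of radius 20 mm (104 degree arc) below, convex bulge of that radius on top; about 90 g. The point: middle of the plate, 45 mm above its feet. Pinch here across the thickness; finger tips then stay clear of the tube. z up, x along the notch axis.
- leaf_small_arc (a point): centre of the blue leaf's notch arc, 12.3 mm below its feet, 57.3 mm straight below its grip point. At the height of the tube axis only when a fitting leaf is seated. A leaf too large touches only the crown (arc centre 4 or 8 mm below the axis) and rocks; one too small rides on its corners, 5 mm or more too high.
- leaf_medium_grip (a point): yellow radius leaf, 24 mm: plate 24 mm thick (x), 64 mm wide (y), 73 mm high, standing on two feet; concave notch of radius 24 mm (104 degree arc) below, convex bulge of that radius on top; about 90 g. The point: middle of the plate, 45 mm above its feet. Pinch here across the thickness; finger tips then stay clear of the tube. z up, x along the notch axis.
- leaf_medium_arc (a point): centre of the yellow leaf's notch arc, 14.8 mm below its feet, 59.8 mm straight below its grip point. At the height of the tube axis only when a fitting leaf is seated. A leaf too large touches only the crown (arc centre 4 or 8 mm below the axis) and rocks; one too small rides on its corners, 5 mm or more too high.
- leaf_large_grip (a point): red radius leaf, 28 mm: plate 24 mm thick (x), 64 mm wide (y), 75 mm high, standing on two feet; concave notch of radius 28 mm (104 degree arc) below, convex bulge of that radius on top; about 90 g. The point: middle of the plate, 45 mm above its feet. Pinch here across the thickness; finger tips then stay clear of the tube. z up, x along the notch axis.
- leaf_large_arc (a point): centre of the red leaf's notch arc, 17.2 mm below its feet, 62.2 mm straight below its grip point. At the height of the tube axis only when a fitting leaf is seated. A leaf too large touches only the crown (arc centre 4 or 8 mm below the axis) and rocks; one too small rides on its corners, 5 mm or more too high.
- duck_mid (a point): yellow rubber duck, 56x46x42 mm, bystander, loose; the point is its middle
- pot_mid (a point): small clay pot, 64x65x50 mm, bystander, loose; the point is its middle

How it is judged:
By the outcome, as a careful person would: the job done as asked, in the order asked, and still so for the second after the job is handed in, with the robot touching nothing.
It also fails if it takes over 72 s, if anything falls off the work surface, if the arm or the gripper's body presses on something with over 40 N, if the wrist force passes 120 N, or if a joint passes its speed limit or range.

## Working session

There is one attempt and no reset: what is moved stays moved. The work goes in short steps, Python scripts to look and compute and a shell command to move; the robot and the scene stay as the last step left them, time stands still between calls to the robot, and variables do not carry over. Pictures are saved under pics/ and viewed, at most 10 in all, crops included, and the job is handed in when it is done.

```bash
mkdir -p pics; cat > h.py <<'E'
import numpy as np, cv2
from bench import robot, viewer
def snap(n,f=None):
    c=viewer.calibration(n); im=viewer.snapshot(n)
    if f: cv2.imwrite('pics/'+f,cv2.cvtColor(np.ascontiguousarray(im),cv2.COLOR_RGB2BGR))
    return im,c
def ray(c,u,v):
    K=np.array([[c['fx'],0,c['cx']],[0,c['fy'],c['cy']],[0,0,1.]])
    p=cv2.undistortPoints(np.array([[[u,v]]],float),K,np.array([c['k1'],0,0,0.]))[0,0]
    R=np.array(c['R']);t=np.array(c['t'])
    d=R.T@np.array([p[0],p[1],1]); return -R.T@t,d/np.linalg.norm(d)
def plane(c,u,v,z):
    o,d=ray(c,u,v); return o+d*(z-o[2])/d[2]
def proj(c,X):
    R=np.array(c['R']);t=np.array(c['t']); x=R@np.array(X)+t; a=x[:2]/x[2]; a=a*(1+c['k1']*(a@a))
    return np.array([c['fx']*a[0]+c['cx'],c['fy']*a[1]+c['cy']])
E
python3 - <<'E'
from h import *
a,ca=snap('top','top.png'); b,cb=snap('scene','scene.png'); 
print(ca); print(cb); print(robot.get_obs())
E
```

```text
{'fx': 409.73562346480054, 'fy': 409.73562346480054, 'cx': 323.2875326246011, 'cy': 198.1684914968889, 'k1': 0.031943162062593275, 'R': array([[-0.01721469, -0.99920552, -0.03594421],
       [-0.9824858 ,  0.02357584, -0.18484001],
       [ 0.18554057,  0.03213272, -0.98211109]]), 't': array([-0.05823227,  0.55720456,  1.13574765])}
{'fx': 483.8399659384999, 'fy': 483.8399659384999, 'cx': 318.67594979341396, 'cy': 190.29204956669508, 'k1': -0.05777941132871454, 'R': array([[-0.87252792, -0.48846797,  0.0096994 ],
       [-0.22325015,  0.38096536, -0.89723172],
       [ 0.43457382, -0.78502512, -0.44145346]]), 't': array([0.44349326, 0.21251558, 0.84359919])}
{'time': 0.1, 'joint_positions': array([-1.28011431e+00,  8.78885621e-02,  1.37206118e+00,  1.25307627e-05,
        1.68359252e+00, -1.03082478e-01]), 'qvel': array([-0.00057835, -0.0028534 , -0.00333128,  0.00043457, -0.00042005,
       -0.00058043]), 'joint_torque': array([ 3.01799417e-03, -3.41247189e+01, -3.03303087e+01,  7.20555964e-02,
        3.03440925e-02, -1.05653269e-04]), 'tool_pos': array([ 0.2108883 , -0.50744588,  0.20443841]), 'ee_rot': array([-3.13965467e+00, -2.13002744e-04,  3.93765690e-01]), 'wrist_force': array([-0.45296403,  0.18068339,  0.19540795]), 'wrist_torque': array([0.06788214, 0.0316033 , 0.00487713]), 'finger_force': 0.0, 'width': 0.09413111369857519}
```

View pics/top.png

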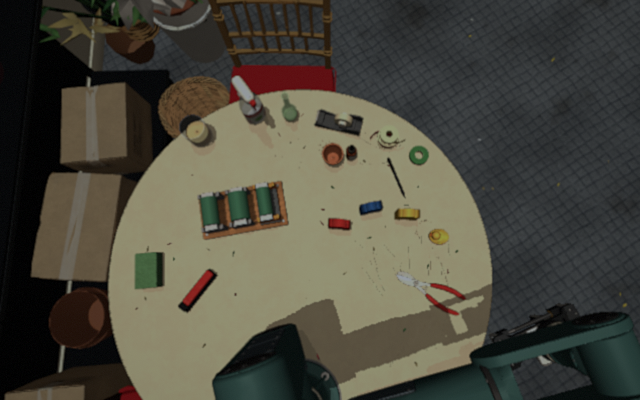

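View pics/scene.png

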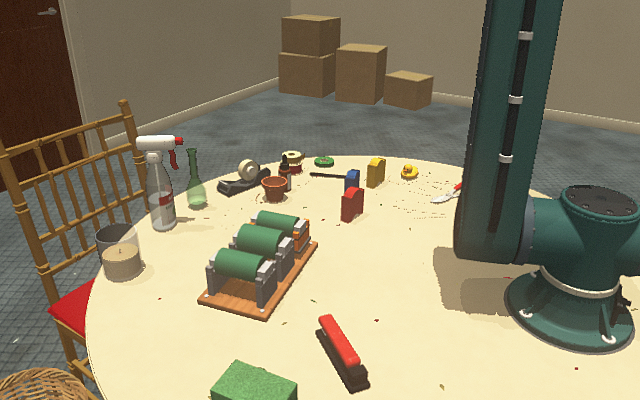

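The top view shows the red leaf at (340,224), blue at (371,208), yellow at (407,214), the duck at (438,237) and the pot at (333,154). The board is around (242,208), with the orange cradle at its right end at (265,202). The scene view agrees: the leaves stand upright and the cradle is at the board's far end.

```bash
python3 - <<'E'
from h import *
im=cv2.cvtColor(cv2.imread('pics/top.png'),cv2.COLOR_BGR2HSV); c=viewer.calibration('top')
def blobs(name,lo,hi,win,zt,amin=25):
    m=cv2.inRange(im,lo,hi); w=np.zeros_like(m); w[win[1]:win[3],win[0]:win[2]]=255; m&=w
    cs,_=cv2.findContours(m,cv2.RETR_EXTERNAL,cv2.CHAIN_APPROX_NONE)
    for k in cs:
        if cv2.contourArea(k)<amin: continue
        r=cv2.minAreaRect(k); P=[plane(c,*p,zt) for p in cv2.boxPoints(r)]
        ctr=np.mean(P,0); e=[P[1]-P[0],P[2]-P[1]]; L=[np.linalg.norm(x) for x in e]; l=e[int(np.argmax(L))]
        print(name,np.round(r[0],1),np.round(r[1],1),'ctr',np.round(ctr[:2],4),'len',np.round(L,3),'long dir deg',round(np.degrees(np.arctan2(l[1],l[0]))%180,1))
blobs('red',(0,150,60),(8,255,255),(320,210,360,240),.06)
blobs('blue',(100,120,40),(130,255,255),(355,195,390,222),.06)
blobs('yel',(18,120,80),(32,255,255),(390,200,425,228),.06)
blobs('duck',(18,120,80),(32,255,255),(425,225,455,250),.02)
blobs('board',(5,100,40),(20,255,255),(190,175,295,245),.012)
blobs('tube',(60,60,20),(95,255,255),(190,175,295,245),.08)
cv2.imwrite('pics/crop.png',cv2.resize(cv2.imread('pics/top.png')[170:250,190:460],None,fx=2.9,fy=2.9,interpolation=cv2.INTER_CUBIC))
E
```

```text
red [339. 223.] [ 8. 20.] ctr [ 0.4815 -0.1133] len [0.057 0.023] long dir deg 88.7
blue [371.  206.5] [ 7.8 19.6] ctr [ 0.5268 -0.2056] len [0.056 0.022] long dir deg 102.9
yel [408.5 213. ] [ 8. 21.] ctr [ 0.5057 -0.3103] len [0.059 0.023] long dir deg 88.7
duck [438.5 236. ] [14. 19.] ctr [ 0.4428 -0.3993] len [0.054 0.04 ] long dir deg 88.9
board [242.  209.6] [44.8 86.5] ctr [0.5351 0.1756] len [0.261 0.137] long dir deg 99.1
tube [209.4 210.1] [27.4 15.5] ctr [0.524  0.2524] len [0.044 0.079] long dir deg 7.4
tube [238.4 205. ] [28.4 18.2] ctr [0.5367 0.1702] len [0.052 0.082] long dir deg 8.0
tube [264.3 200.5] [27.5 13.5] ctr [0.5478 0.0969] len [0.038 0.08 ] long dir deg 9.7
```

View pics/crop.png

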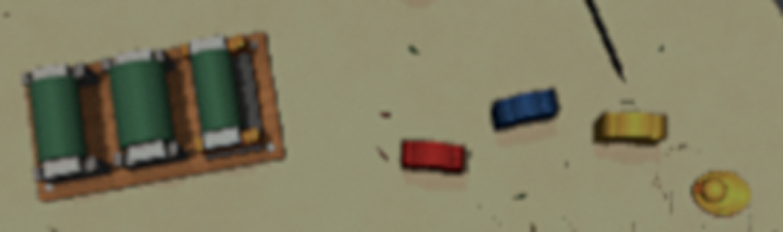

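The cradle tube is narrower (13.5 px) than the parked ones (15.5 and 18.2 px), so my guess is the 20 mm leaf. I'll check with the wrist camera over the cradle.

```bash
cat >> h.py <<'E'
from scipy.spatial.transform import Rotation as Ro
def delta(pos,yaw,rp=(np.pi,0)):
    "rows (units) to bring the TCP from the measured pose to pos, tool down with yaw (deg)"
    o=robot.get_obs(); R=Ro.from_euler('xyz',o['ee_rot']); T=Ro.from_euler('xyz',[rp[0],rp[1],np.radians(yaw)])
    d=R.inv().apply(np.array(pos)-o['tool_pos'])/.2; w=np.degrees((R.inv()*T).as_rotvec())/30
    print('t',round(o['time'],2),'row',np.round(d,3),np.round(w,3),'tcp',np.round(o['tool_pos'],4),'rpy',np.round(np.degrees(o['ee_rot']),2),'F',np.round(o['wrist_force'],1),'w',round(o['width'],4))
E
python3 -m handwheel '[[0.8,-0.67,-0.21,0,0,-0.85],[0.8,-0.67,-0.21,0,0,-0.85],[0.8,-0.67,-0.21,0,0,-0.85],[0.8,-0.67,-0.21,0,0,-0.85],[0.8,-0.67,-0.21,0,0,-0.85],[0.8,-0.67,-0.21,0,0,-0.85]]' && python3 -m handwheel '[[1,-0.26,-0.21,0,0,-0.85],[1,-0.26,-0.21,0,0,-0.85],[1,-0.26,-0.21,0,0,-0.85],[1,-0.26,-0.21,0,0,-0.85],[1,-0.26,-0.21,0,0,-0.85],[1,-0.26,-0.21,0,0,-0.85]]' && python3 -m handwheel '[[1,0.2,-0.21,0,0,-0.85],[1,0.2,-0.21,0,0,-0.85],[1,0.2,-0.21,0,0,-0.85],[1,0.2,-0.21,0,0,-0.85],[1,0.2,-0.21,0,0,-0.85],[1,0.2,-0.21,0,0,-0.85],[1,0.2,-0.21,0,0,-0.85]]'
python3 - <<'E'
from h import *
delta([.50,.05,.33],99)
im,c=snap('wrist','w1.png'); print(c)
E
```

```text
time: 0.6
tool_pos: [0.3099, -0.3184, 0.2495]
ee_rot: [3.139, -0.002, 0.845]
wrist_force: [-0.4, -0.3, 0.5]
width: 0.094
finger_force: 0.0
time: 1.1
tool_pos: [0.4048, -0.1343, 0.2909]
ee_rot: [3.139, -0.002, 1.293]
wrist_force: [-0.8, -0.6, 0.4]
width: 0.094
finger_force: 0.0
time: 1.68
tool_pos: [0.4979, 0.0419, 0.3304]
ee_rot: [-3.14, 0.0, 1.732]
wrist_force: [-0.0, -0.1, 0.1]
width: 0.0942
finger_force: 0.0
t 1.68 row [0.038 0.017 0.002] [-0.004  0.001  0.007] tcp [0.4979 0.0419 0.3304] rpy [-1.7989e+02  3.0000e-02  9.9220e+01] F [-0.  -0.1  0.1] w 0.0942
{'fx': 357.77972053983905, 'fy': 357.77972053983905, 'cx': 319.3567050546001, 'cy': 197.50084459444062, 'k1': -0.06099441646003189, 'R': array([[ 0.98717274,  0.15962863, -0.00294551],
       [ 0.1537644 , -0.94561813,  0.28664065],
       [ 0.04297072, -0.28341675, -0.95803364]]), 't': array([-0.49706519, -0.10330894,  0.50307397])}
```

View pics/w1.png

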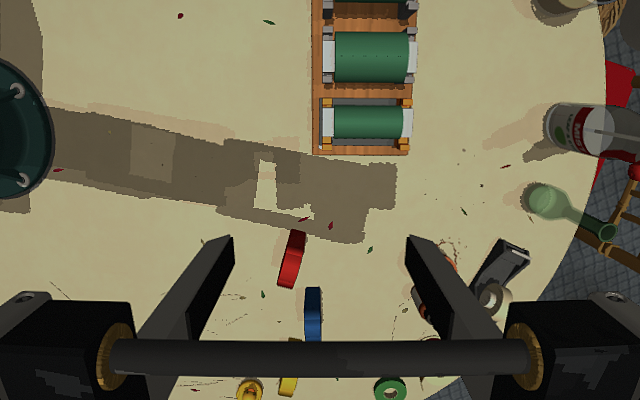

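The wrist view shows the cradle tube at about (367,122), between orange end blocks at columns 325 and 407. Next I'll measure its radius from the angle it spans, and its pose.

```bash
cat > tube.py <<'E'
from h import *
bgr=cv2.imread('pics/w1.png'); hsv=cv2.cvtColor(bgr,cv2.COLOR_BGR2HSV)
c=dict(fx=357.7797,fy=357.7797,cx=319.3567,cy=197.5008,k1=-.060994,R=[[0.98717274,0.15962863,-0.00294551],[0.1537644,-0.94561813,0.28664065],[0.04297072,-0.28341675,-0.95803364]],t=[-0.49706519,-0.10330894,0.50307397])
m=cv2.inRange(hsv,(60,80,30),(90,255,255)); m[:,:325]=0;m[:,420:]=0;m[160:]=0
cs,_=cv2.findContours(m,cv2.RETR_EXTERNAL,cv2.CHAIN_APPROX_NONE)
yaw=np.radians(9.1); ax=np.array([np.cos(yaw),np.sin(yaw),0]); n=np.array([-np.sin(yaw),np.cos(yaw),0])
for k in cs:
    if cv2.contourArea(k)<300: continue
    x,y,w,h=cv2.boundingRect(k); print('bbox',x,y,w,h, 'minrect',cv2.minAreaRect(k))
    R=[]
    for u in range(x+15,x+w-15,5):
        col=np.where(m[y:y+h,u])[0]; a=[]
        for v in (col.min()+y-.5,col.max()+y+.5):
            o,d=ray(c,u,v); a.append(np.arctan2(d@n,-d[2]))
        mid=np.mean(a); D=(o[2]-.07)/np.cos(mid); R.append((D*np.sin(abs(a[0]-a[1])/2),o@n+(o[2]-.07)*np.tan(mid)))
    R=np.median(R,0); print('radius',R[0],'axis across',R[1])
    e=[plane(c,uu,y+h/2,.07+R[0])@ax for uu in (x,x+w)]; print('ends along',e,'mid',np.mean(e)*ax+R[1]*n)
for lo,hi,nm,z in [((8,150,120),(22,255,255),'orange',.073)]:
    q=cv2.inRange(hsv,lo,hi); q[:,:315]=0;q[:,425:]=0;q[:85]=0;q[165:]=0
    N,L,S,C=cv2.connectedComponentsWithStats(q)
    for i in range(1,N):
        if S[i,4]>8: print(nm,S[i],np.round(plane(c,*C[i],z)[:2],4))
E
python3 tube.py
python3 - <<'E'
import cv2
cv2.imwrite('pics/w1c.png',cv2.resize(cv2.imread('pics/w1.png')[0:165,300:430],None,fx=4.5,fy=3.6,interpolation=cv2.INTER_CUBIC))
E
```

```text
bbox 334 105 69 34 minrect ((368.0, 121.5), (33.0, 68.0), 90.0)
radius 0.01933638751255458 axis across 0.010351131206007082
ends along [np.float64(0.5142657725374029), np.float64(0.5943890749078118)] mid [0.54571344 0.0978922  0.        ]
bbox 334 32 75 51 minrect ((371.130859375, 56.51853942871094), (73.71141052246094, 50.140804290771484), 0.9391909241676331)
radius 0.02742838205483262 axis across 0.08453228028424362
ends along [np.float64(0.5131515157932709), np.float64(0.5949666885987845)] mid [0.53371615 0.17109726 0.        ]
orange [ 315   85   97   70 2001] [0.5321 0.0992]
orange [402  99  11   9  84] [0.5888 0.1278]
orange [323 137   8   6  48] [0.5014 0.0691]
orange [399 137   9   7  44] [0.5936 0.0836]
```

View pics/w1c.png

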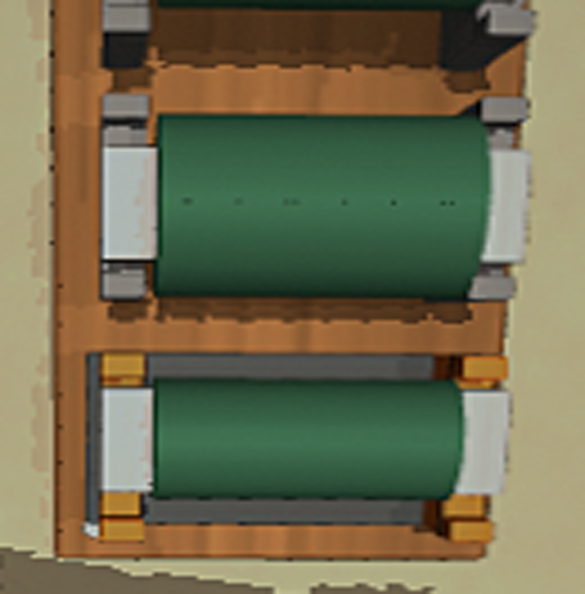

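It comes out at r≈19.3–20 mm, so blue is the candidate. The parked tube I know to be larger reads 27.4 mm with the same method. I'll go to the blue leaf for a closer look.

```bash

python3 -m handwheel '[[-0.85,0,0.2,0,0,-0.06],[-0.85,0,0.2,0,0,-0.06],[-0.85,0,0.2,0,0,-0.06],[-0.85,0,0.2,0,0,-0.06],[-0.85,0,0.2,0,0,-0.06]]' >/dev/null && python3 -m handwheel '[[-0.85,0,0.2,0,0,-0.06],[-0.85,0,0.2,0,0,-0.06],[-0.85,0,0.2,0,0,-0.06],[-0.85,0,0.2,0,0,-0.06],[-0.85,0,0.2,0,0,-0.06],[-0.85,0,0.2,0,0,-0.06]]'
python3 - <<'E'
from h import *
im,c=snap('wrist','w2.png')
hsv=cv2.cvtColor(im,cv2.COLOR_RGB2HSV); m=cv2.inRange(hsv,(100,120,40),(130,255,255)); 
cs,_=cv2.findContours(m,cv2.RETR_EXTERNAL,cv2.CHAIN_APPROX_NONE)
for k in cs:
    if cv2.contourArea(k)>200:
        print(cv2.boundingRect(k),cv2.minAreaRect(k))
        for p in cv2.boxPoints(cv2.minAreaRect(k)): print(p,plane(c,*p,.06)[:2],plane(c,*p,0.0)[:2])
print({k:np.array(v).tolist() for k,v in c.items()}); delta([.5268,-.2056,.14],102.9)
E
```

```text
time: 2.65
tool_pos: [0.5538, -0.2974, 0.2485]
ee_rot: [-3.138, -0.003, 1.785]
wrist_force: [-0.7, 0.6, 0.4]
width: 0.0942
finger_force: 0.0
(301, 47, 25, 67) ((313.0, 80.0), (66.0, 24.0), 90.0)
[301.  47.] [ 0.50875097 -0.17883993] [ 0.50416389 -0.1727311 ]
[325.  47.] [ 0.53139093 -0.17396031] [ 0.53049036 -0.16705693]
[325. 113.] [ 0.54491464 -0.23513241] [ 0.54621616 -0.2381898 ]
[301. 113.] [ 0.52128616 -0.2402558 ] [ 0.51874021 -0.24414744]
{'fx': 357.77972053983905, 'fy': 357.77972053983905, 'cx': 319.3567050546001, 'cy': 197.50084459444062, 'k1': -0.06099441646003189, 'R': [[0.9772279249977383, 0.21213259838639065, -0.0050342135884403226], [0.2048481777531568, -0.9369519989365493, 0.28312219227749835], [0.05534262982391431, -0.27770616196016246, -0.959070633964741]], 't': [-0.476641568523463, -0.4340142954394953, 0.3211425759121976]}
t 2.7 row [ 0.466 -0.037  0.552] [-0.004 -0.005 -0.016] tcp [ 0.5544 -0.2953  0.2502] rpy [-1.7988e+02 -1.4000e-01  1.0243e+02] F [-0.8  0.6  0.1] w 0.094
```

View pics/w2.png

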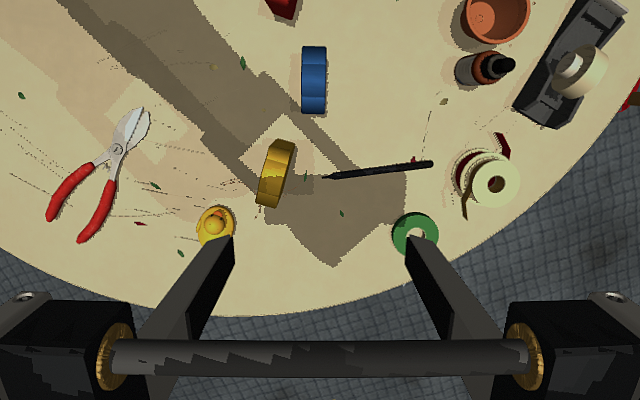

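The blue leaf is at cols 301–325, rows 47–113, square to the tool, centred near (0.5266, −0.2065) with yaw ≈12.5°. Both views agree, so I'll descend over it.

```bash

python3 -m handwheel '[[0.464,-0.04,0.3,0,0,0],[0.464,-0.04,0.6,0,0,0],[0.464,-0.04,0.8,0,0,0],[0.464,-0.04,0.8,0,0,0],[0.464,-0.04,0.8,0,0,0],[0.464,-0.04,0.8,0,0,0]]' >/dev/null
python3 - <<'E'
from h import *
delta([.5266,-.2065,.026],102.5)
E
```

```text
t 3.2 row [-0.039  0.012  0.3  ] [-0.017 -0.016  0.011] tcp [ 0.5231 -0.1997  0.086 ] rpy [-179.5    -0.48  102.84] F [-0.8  0.3 -0. ] w 0.094
```

```bash

python3 -m handwheel '[[-0.03,0.01,0.1,0,0,0],[-0.03,0.01,0.3,0,0,0],[-0.03,0.01,0.3,0,0,0],[-0.03,0.01,0.3,0,0,0],[-0.03,0.01,0.3,0,0,0],[-0.03,0.01,0.3,0,0,0]]' >/dev/null
python3 - <<'E'
from h import *
delta([.5266,-.2065,.026],102.5)
E
```

```text
t 3.7 row [ 0.03  -0.028  0.046] [0.009 0.007 0.006] tcp [ 0.5333 -0.2112  0.0352] rpy [179.74   0.22 102.66] F [ 0.4 -0.4  0.2] w 0.0939
```

```bash

python3 -m handwheel '[[0,0,0.03,0,0,0],[0,0,0.03,0,0,0],[0,0,0.03,0,0,0],[0,0,0.03,0,0,0]]' >/dev/null
python3 - <<'E'
from h import *
delta([.5266,-.2065,.026],102.5)
E
```

```text
t 4.03 row [ 0.024 -0.019 -0.001] [0.001 0.001 0.005] tcp [ 0.5314 -0.2103  0.0258] rpy [1.7998e+02 2.0000e-02 1.0266e+02] F [-1.1 -0.  -0.2] w 0.0939
```

```bash

python3 -m handwheel '[[0.024,-0.019,0,0,0,0],[0.024,-0.019,0,0,0,0],[0.024,-0.019,0,0,0,0]]' >/dev/null
python3 -m handwheel '[[0,0,0,0,0,0],[0,0,0,0,0,0],[0,0,0,0,0,0],[0,0,0,0,0,0],[0,0,0,0,0,0],[0,0,0,0,0,0],[0,0,0,0,0,0],[0,0,0,0,0,0],[0,0,0,0,0,0],[0,0,0,0,0,0]]' 1
python3 - <<'E'
from h import *
delta([.5266,-.2065,.2],102.5); print(robot.get_obs()['wrist_torque'],robot.get_obs()['finger_force'])
E
```

```text
time: 5.12
tool_pos: [0.5265, -0.2064, 0.0255]
ee_rot: [-3.142, 0.0, 1.792]
wrist_force: [-0.0, 0.4, -0.8]
width: 0.0308
finger_force: 0.0
t 5.12 row [-0.001  0.    -0.873] [-0.     0.     0.005] tcp [ 0.5265 -0.2064  0.0255] rpy [-180.      0.    102.66] F [-0.   0.4 -0.8] w 0.0308
[-0.02811469 -0.10190614 -0.00183754] 0.0
```

```bash

python3 -m handwheel '[[0,0,0,0,0,0],[0,0,0,0,0,0],[0,0,0,0,0,0],[0,0,0,0,0,0],[0,0,0,0,0,0]]' && python3 -m handwheel '[[0,0,-0.05,0,0,0],[0,0,-0.2,0,0,0],[0,0,-0.4,0,0,0],[0,0,-0.6,0,0,0],[0,0,-0.8,0,0,0],[0,0,-0.87,0,0,0],[0,0,-0.87,0,0,0]]'
python3 - <<'E'
from h import *
o=robot.get_obs(); print(o['finger_force'])
delta([.5457,.0979,.16],99.1)
im,c=snap('scene','s2.png')
print({k:np.array(v).tolist() for k,v in c.items()}['t'])
E
```

```text
time: 5.53
tool_pos: [0.5266, -0.2064, 0.0255]
ee_rot: [3.141, 0.0, 1.792]
wrist_force: [-0.6, -0.7, 0.1]
width: 0.0237
finger_force: 29.8
time: 6.12
tool_pos: [0.5288, -0.2075, 0.2065]
ee_rot: [3.132, 0.008, 1.792]
wrist_force: [1.2, -0.2, -0.9]
width: 0.0238
finger_force: 29.8
29.79461519369778
t 6.12 row [1.473 0.415 0.225] [0.018 0.014 0.119] tcp [ 0.5288 -0.2075  0.2065] rpy [179.48   0.44 102.66] F [ 1.2 -0.2 -0.9] w 0.0238
[0.44349326259224414, 0.21251558267874365, 0.8435991895268229]
```

```bash

python3 -m handwheel '[[0.2,0.05,0,0,0,0.06],[0.4,0.1,0,0,0,0.06],[0.6,0.17,0,0,0,0.06],[0.74,0.21,0,0,0,0.06],[0.74,0.21,0,0,0,0.06]]' >/dev/null; python3 -m handwheel '[[0.2,0.05,0,0,0,0.06],[0.4,0.1,0,0,0,0.06],[0.6,0.17,0.05,0,0,0.06],[0.74,0.2,0.15,0,0,0.06],[0.74,0.2,0.25,0,0,0.06],[0.74,0.2,0.25,0,0,0.06],[0.74,0.2,0.25,0,0,0.06],[0.74,0.2,0.25,0,0,0.06],[0.74,0.2,0.25,0,0,0.06]]' >/dev/null
python3 - <<'E'
from h import *
delta([.5457,.0979,.125],99.1)
im,c=snap('scene','s3.png')
cv2.imwrite('pics/s3c.png',cv2.resize(cv2.imread('pics/s3.png')[120:330,180:360],None,fx=2.8,fy=2.8,interpolation=cv2.INTER_CUBIC))
E
```

```text
t 7.33 row [-0.004 -0.008  0.127] [ 0.003  0.001 -0.005] tcp [0.5471 0.0989 0.1505] rpy [1.7991e+02 3.0000e-02 9.8960e+01] F [-0.3 -0.4 -0.9] w 0.0241
```

View pics/s3c.png

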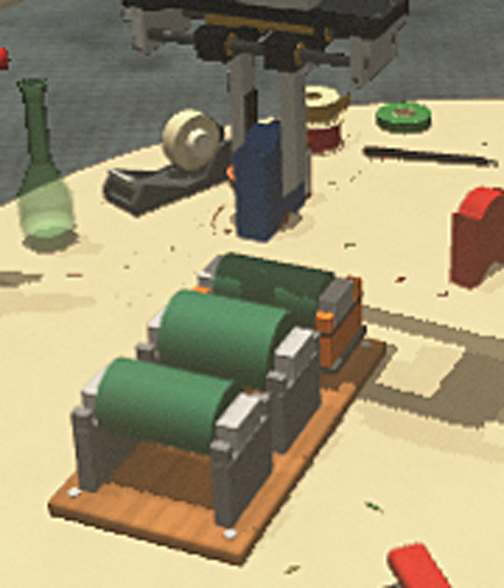

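The leaf hangs upright above the cradle tube (dark green, in shadow). Lowering gently.

```bash

python3 -m handwheel '[[-0.004,-0.008,0.05,0,0,0],[-0.004,-0.008,0.1,0,0,0],[-0.004,-0.008,0.14,0,0,0],[-0.004,-0.008,0.17,0,0,0],[-0.004,-0.008,0.17,0,0,0],[-0.004,-0.008,0.17,0,0,0],[-0.004,-0.008,0.17,0,0,0]]' >/dev/null
python3 - <<'E'
from h import *
delta([.5457,.0979,.1078],99.1)
E
python3 -m handwheel '[[0,0,0.01,0,0,0],[0,0,0.01,0,0,0],[0,0,0.015,0,0,0],[0,0,0.015,0,0,0],[0,0,0.015,0,0,0]]'
```

```text
t 7.97 row [-0.007  0.002  0.039] [ 0.     0.    -0.001] tcp [0.5451 0.0992 0.1156] rpy [1.7999e+02 1.0000e-02 9.9070e+01] F [-0.2  0.1 -0.9] w 0.0237
time: 8.38
tool_pos: [0.545, 0.0991, 0.1125]
ee_rot: [3.141, 0.0, 1.729]
wrist_force: [0.5, 0.4, -1.3]
width: 0.0241
finger_force: 29.8
```

```bash

python3 -m handwheel '[[-0.006,0.002,0.01,0,0,0],[-0.006,0.002,0.01,0,0,0],[-0.006,0.002,0.01,0,0,0]]' | egrep 'pos|force:'
python3 -m handwheel '[[0,0,0.005,0,0,0],[0,0,0.005,0,0,0],[0,0,0.005,0,0,0]]'| egrep 'pos|force:'
python3 -c "
from h import *
delta([.5457,.0979,.1078],99.1);print(robot.get_obs()['wrist_torque'])"
```

```text
tool_pos: [0.5455, 0.0979, 0.1102]
wrist_force: [0.6, -0.3, -1.1]
finger_force: 29.8
tool_pos: [0.5455, 0.098, 0.1094]
wrist_force: [-0.4, -0.6, -0.8]
finger_force: 29.8
t 8.88 row [-0.001  0.001  0.008] [-0.     0.    -0.001] tcp [0.5455 0.098  0.1094] rpy [-179.99    0.     99.06] F [-0.4 -0.6 -0.8] w 0.024
[-0.01697656 -0.08917684 -0.01893905]
```

```bash

for i in 1 2 3; do :; done
python3 -m handwheel '[[0,0,0.004,0,0,0],[0,0,0.004,0,0,0],[0,0,0.004,0,0,0]]' | egrep 'pos|t_force:'
python3 -m handwheel '[[0,0,0.004,0,0,0],[0,0,0.004,0,0,0],[0,0,0.004,0,0,0]]'| egrep 'pos|t_force:'
python3 -m handwheel '[[0,0,0.003,0,0,0],[0,0,0.003,0,0,0],[0,0,0.003,0,0,0]]'| egrep 'pos|t_force:'
python3 -c "
from h import *
delta([.5457,.0979,.1078],99.1);print(robot.get_obs()['wrist_torque'])"
```

```text
tool_pos: [0.5455, 0.098, 0.1086]
wrist_force: [0.3, 0.4, -1.3]
tool_pos: [0.5457, 0.0982, 0.1081]
wrist_force: [-0.2, 0.5, -0.3]
tool_pos: [0.5457, 0.0983, 0.1078]
wrist_force: [-1.5, 1.3, 2.5]
t 9.63 row [-0.002 -0.001  0.   ] [ 0.002 -0.001 -0.001] tcp [0.5457 0.0983 0.1078] rpy [ 1.7995e+02 -2.0000e-02  9.9070e+01] F [-1.5  1.3  2.5] w 0.0241
[0.29831947 0.06304151 0.03620006]
```

Contact at TCP z≈0.108, exactly where a fitting blue leaf seats (a larger leaf would be 4+ mm lower, a smaller one 5+ mm higher). I'll feel for rock with a small turn about the tube axis and trim sideways, before pressing.

```bash

python3 -m handwheel '[[0.002,0,0.002,0,0,0],[0.002,0,0.002,0,0,0],[0.002,0,0.002,0,0,0]]' | egrep 'pos|t_force:'
python3 -c "
from h import *
delta([.5457,.0979,.1078],99.1);print(robot.get_obs()['wrist_torque'])"
python3 -m handwheel '[[0,0,0.003,0,0,0],[0,0,0.003,0,0,0],[0,0,0.003,0,0,0],[0,0,0.003,0,0,0]]'| egrep 'pos|t_force:'
python3 -c "
from h import *
delta([.5457,.0979,.106],99.1);print(robot.get_obs()['wrist_torque'])"
```

```text
tool_pos: [0.5458, 0.0985, 0.1073]
wrist_force: [-0.4, 2.2, 3.5]
t 9.88 row [-0.003 -0.001 -0.002] [ 0.002 -0.    -0.001] tcp [0.5458 0.0985 0.1073] rpy [179.95  -0.    99.07] F [-0.4  2.2  3.5] w 0.0241
[ 0.33493564 -0.00229984  0.09425693]
tool_pos: [0.5458, 0.0985, 0.1069]
wrist_force: [-1.0, 0.4, 5.9]
t 10.22 row [-0.003 -0.001  0.004] [ 0.002 -0.    -0.001] tcp [0.5458 0.0985 0.1069] rpy [ 1.7994e+02 -1.0000e-02  9.9060e+01] F [-1.   0.4  5.9] w 0.0238
[ 0.4233542   0.06892474 -0.012855  ]
```

The moment about x grows with the press, and with the +y force it says the contact is on the +y side of the notch. So I'll trim toward +y until the moment vanishes.

```bash

cat > st.py <<'E'
from h import *
o=robot.get_obs(); print(round(o['time'],2),np.round(o['tool_pos'],4),'F',np.round(o['wrist_force'],1),'T',np.round(o['wrist_torque'],2),'rpy',np.round(np.degrees(o['ee_rot']),2))
E
python3 -m handwheel '[[0.004,0,-0.004,0,0,0],[0.004,0,-0.004,0,0,0],[0.004,0,-0.004,0,0,0]]' >/dev/null; python3 st.py
python3 -m handwheel '[[0.004,0,0,0,0,0],[0.004,0,0,0,0,0],[0.004,0,0,0,0,0]]' >/dev/null; python3 st.py
python3 -m handwheel '[[0.004,0,0,0,0,0],[0.004,0,0,0,0,0],[0.004,0,0,0,0,0]]' >/dev/null; python3 st.py
```

```text
10.47 [0.5457 0.0987 0.1072] F [ 1.3 -0.5  3.6] T [-0.14 -0.22  0.02] rpy [1.7996e+02 7.0000e-02 9.9050e+01]
10.72 [0.5457 0.0989 0.1072] F [ 1.6 -4.   3.7] T [-0.75 -0.34 -0.01] rpy [1.7996e+02 1.3000e-01 9.9040e+01]
10.97 [0.5456 0.0992 0.1072] F [ 1.1 -4.6  3.8] T [-1.19 -0.39  0.06] rpy [179.97   0.19  99.03]
```

Trimming now meets firm resistance the other way, so the leaf is snug on both flanks with no rock. I'll go back to the neutral point.

```bash

python3 -m handwheel '[[-0.008,0,-0.004,0,0,0],[-0.008,0,-0.004,0,0,0],[-0.008,0,-0.004,0,0,0]]' >/dev/null; python3 st.py
python3 -m handwheel '[[0,0,0,0,0,0],[0,0,0,0,0,0]]' >/dev/null; python3 st.py
```

```text
11.22 [0.5455 0.0989 0.1076] F [ 2.  -3.1  1.6] T [-0.73 -0.48  0.06] rpy [1.800e+02 2.000e-02 9.905e+01]
11.38 [0.5455 0.099  0.1077] F [ 3.4 -3.3  0.9] T [-0.78 -0.58  0.06] rpy [1.7999e+02 3.0000e-02 9.9060e+01]
```

```bash

python3 -m handwheel '[[0,0,-0.015,0,0,0],[0,0,-0.015,0,0,0],[0,0,-0.015,0,0,0],[0,0,-0.015,0,0,0]]' >/dev/null; python3 st.py; python3 -c "
from h import *
delta([.5456,.0988,.1085],99.1)"
```

```text
11.72 [0.5444 0.0998 0.11  ] F [ 1.  -0.2 -1.5] T [-0.05 -0.12  0.01] rpy [-1.7987e+02 -7.0000e-02  9.9090e+01]
t 11.72 row [-0.006  0.005  0.008] [-0.004 -0.002 -0.   ] tcp [0.5444 0.0998 0.11  ] rpy [-1.7987e+02 -7.0000e-02  9.9090e+01] F [ 1.  -0.2 -1.5] w 0.024
```

```bash

python3 -m handwheel '[[-0.004,0.005,0.005,0,0,0],[-0.004,0.005,0.005,0,0,0],[-0.004,0.005,0.005,0,0,0],[-0.004,0.005,0.005,0,0,0]]' >/dev/null; python3 st.py;
python3 -m handwheel '[[0,0,0.005,0,0,0],[0,0,0.005,0,0,0],[0,0,0.005,0,0,0]]' >/dev/null; python3 st.py;
python3 -m handwheel '[[0,0,0.004,0,0,0],[0,0,0.004,0,0,0],[0,0,0.004,0,0,0]]' >/dev/null; python3 st.py
```

```text
12.05 [0.5463 0.0986 0.1097] F [-1.2 -0.2 -0.9] T [-0.   -0.06 -0.03] rpy [-1.7998e+02 -1.0000e-02  9.9060e+01]
12.3 [0.5464 0.0985 0.1088] F [ 0.9  1.  -0.6] T [ 0.   -0.04  0.01] rpy [-179.99    0.     99.06]
12.55 [0.5465 0.0986 0.1081] F [0.5 0.7 0. ] T [ 0.04 -0.11 -0.01] rpy [ 1.7999e+02 -1.0000e-02  9.9060e+01]
```

Neutral contact. Now I'll press in small steps.

```bash

python3 -m handwheel '[[0,0,0.004,0,0,0],[0,0,0.004,0,0,0],[0,0,0.004,0,0,0]]' >/dev/null; python3 st.py;
python3 -m handwheel '[[0,0,0.004,0,0,0],[0,0,0.004,0,0,0],[0,0,0.004,0,0,0]]' >/dev/null; python3 st.py
```

```text
12.8 [0.5466 0.0989 0.1077] F [-0.3  0.7  1.3] T [ 0.23  0.03 -0.  ] rpy [ 1.7996e+02 -3.0000e-02  9.9070e+01]
13.05 [0.5467 0.0988 0.1071] F [-2.   2.5  3.6] T [0.41 0.18 0.03] rpy [ 1.7995e+02 -2.0000e-02  9.9070e+01]
```

```bash

python3 -m handwheel '[[0.003,-0.002,0.002,0,0,0],[0.003,-0.002,0.002,0,0,0],[0.003,-0.002,0.002,0,0,0]]' >/dev/null; python3 st.py;
python3 -m handwheel '[[0,0,0.004,0,0,0],[0,0,0.004,0,0,0],[0,0,0.004,0,0,0]]' >/dev/null; python3 st.py
```

```text
13.3 [0.5466 0.099  0.1068] F [-0.   0.7  5.1] T [ 0.2  -0.05  0.03] rpy [1.799e+02 3.000e-02 9.906e+01]
13.55 [0.5466 0.0989 0.1064] F [-1.7  0.1  7.1] T [ 0.19  0.1  -0.01] rpy [1.7989e+02 3.0000e-02 9.9060e+01]
```

```bash

python3 -m handwheel '[[0.001,0,0.003,0,0,0],[0.001,0,0.005,0,0,0],[0.001,0,0.005,0,0,0],[0.001,0,0.005,0,0,0]]' >/dev/null; python3 st.py
```

```text
13.88 [0.5466 0.099  0.1059] F [-1.3 -0.2  8.1] T [0.11 0.31 0.  ] rpy [1.7988e+02 5.0000e-02 9.9060e+01]
```

```bash

python3 -m handwheel '[[0,0,0.003,0,0,0],[0,0,0.003,0,0,0],[0,0,0.003,0,0,0],[0,0,0.003,0,0,0]]' >/dev/null; python3 st.py
python3 -m handwheel '[[0,0,0,0,0,0],[0,0,0,0,0,0],[0,0,0,0,0,0],[0,0,0,0,0,0],[0,0,0,0,0,0],[0,0,0,0,0,0],[0,0,0,0,0,0],[0,0,0,0,0,0],[0,0,0,0,0,0],[0,0,0,0,0,0]]'>/dev/null; python3 st.py
python3 -m handwheel '[[0,0,0,0,0,0],[0,0,0,0,0,0],[0,0,0,0,0,0],[0,0,0,0,0,0],[0,0,0,0,0,0],[0,0,0,0,0,0]]'>/dev/null; python3 st.py
```

```text
14.22 [0.5467 0.099  0.1057] F [-2.7  0.4  9.3] T [0.11 0.38 0.01] rpy [1.7986e+02 5.0000e-02 9.9060e+01]
15.05 [0.5466 0.099  0.1057] F [-1.6 -0.5  9.8] T [0.11 0.38 0.03] rpy [1.7986e+02 5.0000e-02 9.9050e+01]
15.55 [0.5466 0.099  0.1056] F [-2.6  1.1  9.4] T [0.08 0.39 0.05] rpy [1.7987e+02 5.0000e-02 9.9060e+01]
```

Held at about 10 N (≈1.9 mm sink) for over a second. Unload, then release.

```bash

python3 -m handwheel '[[0,0,-0.005,0,0,0],[0,0,-0.01,0,0,0],[0,0,-0.014,0,0,0],[0,0,-0.018,0,0,0],[0,0,-0.018,0,0,0],[0,0,-0.018,0,0,0]]' >/dev/null; python3 st.py
```

```text
16.05 [0.5465 0.099  0.1073] F [ 2.3 -0.4  3.1] T [ 0.01 -0.52 -0.  ] rpy [1.7993e+02 4.0000e-02 9.9060e+01]
```

```bash

python3 -m handwheel '[[0,0.002,-0.004,0,0,0],[0,0.002,-0.004,0,0,0],[0,0.002,-0.004,0,0,0]]' >/dev/null; python3 st.py
python3 -m handwheel '[[0,0,0,0,0,0],[0,0,0,0,0,0],[0,0,0,0,0,0],[0,0,0,0,0,0],[0,0,0,0,0,0],[0,0,0,0,0,0],[0,0,0,0,0,0],[0,0,0,0,0,0],[0,0,0,0,0,0]]' -0.2; python3 st.py
```

```text
16.3 [0.5462 0.0991 0.1077] F [1.7 0.  1.4] T [-0.08 -0.4   0.09] rpy [-1.7996e+02  3.0000e-02  9.9060e+01]
time: 17.05
tool_pos: [0.5463, 0.0993, 0.1081]
ee_rot: [3.142, 0.0, 1.729]
wrist_force: [0.2, -0.6, -0.8]
width: 0.0566
finger_force: 0.0
17.05 [0.5463 0.0993 0.1081] F [ 0.2 -0.6 -0.8] T [-0.02 -0.11 -0.01] rpy [1.800e+02 1.000e-02 9.906e+01]
```

```bash

python3 -m handwheel '[[0,0,-0.1,0,0,0],[0,0,-0.25,0,0,0],[0,0,-0.5,0,0,0],[0,0,-0.7,0,0,0],[0,0,-0.7,0,0,0]]' >/dev/null; 
python3 -m handwheel '[[-0.3,0,0,0,0,0],[-0.5,0,0,0,0,0],[-0.7,0,0,0,0,0],[-0.7,0,0,0,0,0],[-0.7,0,0,0,0,0],[-0.7,0,0,0,0,0]]' | tail -3; python3 - <<'E'
from h import *
a,c=snap('wrist','w4.png'); b,_=snap('scene','s4.png')
A=cv2.imread('pics/w4.png'); B=cv2.resize(cv2.imread('pics/s4.png')[130:330,180:400],(440,400),interpolation=cv2.INTER_CUBIC)
cv2.imwrite('pics/m4.png',np.hstack([A[:, 180:540],B]))
E
```

```text
wrist_force: [0.2, 1.0, 0.1]
width: 0.0564
finger_force: 0.0
```

View pics/m4.png

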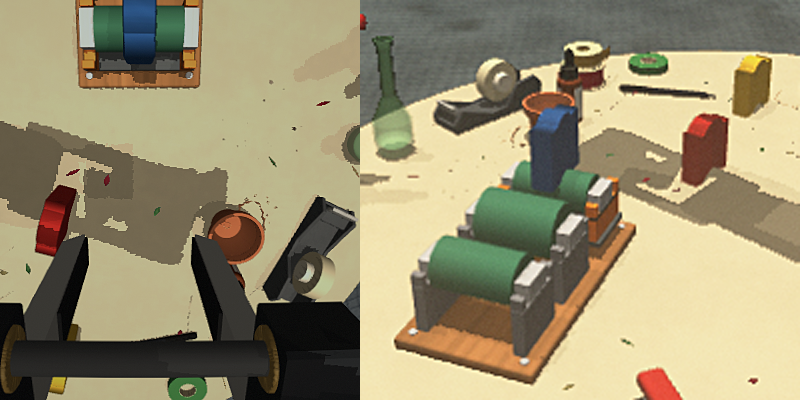

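The blue leaf sits upright on the middle of the tube (wrist view: leaf centre at col ≈140, tube centre ≈139). Red and yellow still stand, and the pot is untouched. Handing in.

```bash
python3 -c "
from bench import robot
print(robot.close_job())"
```

```text
the job is handed in; nothing more can be done
None
```

I handed the job in at about 18 s: the blue 20 mm leaf fits. I pressed it at about 10 N (roughly 1.9 mm of sink) for over a second and left it upright on the middle of the tube; the other leaves, duck and pot were never touched.

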